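# Set a batten out over the cut edge and hold it

## Robot

A 6-joint arm with a two-finger parallel gripper is mounted at the origin on the work surface. World frame = base frame: x ahead of the robot, y to its left, z up, the work surface at z = 0. Lengths are in m, angles in rad, forces in N, time in s.
With the tool pointing down it reaches from about 0.3 to 0.85 m from the base axis. Payload 5.4 kg.
Tool frame: the origin (TCP) lies midway between the tips of the shut fingers; the grasp point (between the pads) lies 19 mm behind it; x points along the fingers, y is the direction in which the jaws open and shut, and the axes are right-handed (so a half turn about x gives the same grasp; the last joint's range is limited). The gripper opens to 85 mm and grips with 20 to 120 N. Pads are 22 mm wide; open, the fingers measure 114 mm over their backs; the gripper's body (76 mm by 85 mm) begins 54 mm behind the grasp point. The pads swing forward as they close: fully open they stand 13 mm farther back than shut.
Start: joints at [-1.336, 0.158, 1.597, -0, 1.386, -0.21], TCP at [0.247, -0.519, 0.231] pointing down, gripper open.
Joint ranges: [-2.91, 2.91], [-0.94, 2.29], [0.18, 2.7], [-1.29, 4.43], [0.17, 2.64], [-3, 3]. Speed limits (rad/s): [2.57, 2.57, 3.14, 3.14, 3.14, 3.14].

## Interface

Orientations are given as a unit quaternion [x, y, z, w].
In Python, from station import bot gives the robot as it stands. The module is installed in compiled form; this text tells all that it offers. Calls block until the motion is done:
- bot.movep(position, orientation): joint-space move of the TCP to a pose.
- bot.move_straight(position, frame=None, max_speed=0.15, until_force=None): straight line of the TCP; frame=None keeps the orientation; max_speed is the mean speed in m/s. With until_force (N) it stops when the force on the tool has changed by that much, and returns True; else False.
- bot.move_j(angles): joint-space move.
- bot.move_gripper(opening, grasp_force=None): finger opening in m; grasp_force is the grip in N (None keeps the last); returns when the fingers have stopped.
- bot.sleep(seconds).
- bot.ik(position, orientation): joint angles nearest the present ones, or None.
- bot.observe(): the state.
- bot.snapshot(name): name is "scene" or "top"; returns a dict with "image" (384x512x3 uint8, red, green, blue), "mtx" (3x3 intrinsics, pixels), "T" (4x4, takes a point from camera to world coordinates). Camera axes: x right, y up, looking along -z (the intrinsics and any distortion apply to the point x, -y, -z); pixel columns grow to the right and rows downward; lengths in m; the calibration is good to about 2 mm. A picture is of the moment at which its call begins. There is no depth.
A pose or a line that the arm cannot do raises bot.PlanningError and nothing moves.
- bot.finish_job(): hands the job in, once; it reports no verdict.
The state is a dict: "time_s": time; "joints": joint angles; "joint_vel": joint speeds; "tau": joint torques, N m; "eef_pos": TCP position; "eef_rot": TCP orientation; "force": force on the tool from outside, world axes, zero at the start; "torque": the same for the moment, N m; "gripper_width": finger opening in m.
Only numpy, scipy, OpenCV 4.12 (cv2) and the standard library are available. Lean on these libraries where they do the work, as an engineer would, in place of code of your own. Each camera call takes 0.05 s, during which the arm holds its last target.

## Task

Get the batten ready for its trim cut: raise the clear guard all the way up by its red grip and leave it up, then slide the batten outward under it along the block until the dark line drawn across it lies over the block's yellow edge, with the batten square to that edge. More than half of it then hangs in the air, so finish while still holding it flat on the block with the gripper: do not let go at the end. Do not lift it off the block or let it tip on the way, and leave the things around it alone.

Things in the scene. Friction and masses are not known exactly. Their poses are not given: they have to be found in the camera images.
- station: fixed grey cut-off block, 200 (x) by 380 (y) by 60 mm high; origin on the table, x midway across it; its own +y points outward. The top (z = 60 mm) runs from y = -280 to y = +100 mm and ends there in the outer edge, marked by an 8 mm wide yellow strip whose outer side is the edge itself, beyond which is only the table. Two aluminium guard posts, 22 x 26 mm, stand on it at x = +-86, y = 70 mm, up to z = 190 mm, 150 mm clear between them.
- edge (a point): point on the block's top at the middle of the yellow outer edge; axes as station (+y outward, z up), at station (0, 100, 60) mm
- guard (a joint): height of the clear guard, a vertical sliding sash between the posts in the plane station y = 70 mm: 0 = down on the block, 0.08 m = fully up (stop). It weighs 0.35 kg, and friction holds it at any height: about 12 N lifts it, about 5 N pushes it down. Panel 146 mm wide, 6 mm thick; its 10 mm thick lower edge is 2 mm above the block when down and blocks the batten.
- guard_grip (a point): centre of the red grip bar along the guard's top, 100 mm long (station x), 14 mm thick (station y), 24 mm high, free above and to both sides, can be pinched from above; 190 mm above the table with the guard down, rises with it; axes as station
- batten: loose pine batten, 52 mm wide (its x), 320 mm long (its y), 28 mm thick, about 0.24 kg; origin at the centre of its underside; its +y end is the outward one. It starts lying on the block behind the guard, a little askew; its inner (-y) end may stick out past the block's inner end.
- batten_line (a point): middle of the 7 mm wide dark line across the batten's top, at batten (0, -20, 28) mm: 180 mm from the outer end, 140 mm from the inner end; axes as batten
- saw: bystander: compact cordless saw standing on its base plate, about 85 x 260 x 110 mm; origin under its base plate
- glue: bystander: white bottle with an orange cap, 52 mm across, 130 mm tall; origin under its centre
- screwdriver: bystander: screwdriver lying on the table; origin at its underside
- offcut: bystander: pine offcut lying on the table, 52 x 85 x 28 mm; origin under its centre

How it is judged:
On the way, in this order (a step that is already met when the one before it is completed fails the run):
1. the guard is raised all the way (within 12 mm of its upper stop) before the batten's line nears the edge (value of joint guard above 0.068 m and y of batten_line in the frame of edge below -0.06 m), for 0.2 s.
2. the batten's line is over the yellow edge, batten flat on the block (y of batten_line in the frame of edge between -0.007 and 0.007 m and angle between batten's own z axis and vertical below 0.06 rad), for 0.2 s.
At the end, for the whole second after the job is handed in: Guard within 12 mm of its upper stop, off the batten; batten line within 7 mm of the yellow edge and within 35 mm of its middle sideways; batten flat on the block (5 mm, 0.06 rad), square to the edge within 0.1 rad, at rest, still held by the fingers (over 1 N) (all of step 2 and value of joint guard above 0.068 m and x of batten_line in the frame of edge between -0.035 and 0.035 m and z of batten_line in the frame of edge between 0.023 and 0.033 m and angle between the y axis of batten and the y axis of station, either way round below 0.1 rad and y of batten in the frame of edge above 0 m and linear speed of batten below 0.02 m/s and contact force between the fingers and batten above 1 N and contact force between batten and guard below 0.5 N); the arm keeps its last pose, push and grip.
It fails at once if the batten tips (angle between batten's own z axis and vertical above 0.2 rad).
It fails at once if the batten is lifted off the block (its line more than 20 mm up) (z of batten_line in the frame of edge above 0.048 m).
It fails at once if a bystander is moved more than 30 mm (distance of any of saw, glue, screwdriver, offcut from where it was at the start of the episode above 0.03 m).
It also fails if it takes over 54 s, if anything falls off the work surface, if the arm or the gripper's body presses on something with over 40 N, if the wrist force passes 120 N, or if a joint passes its speed limit or range.

## Working session

There is one attempt and no reset: what is moved stays moved. The work goes in short steps, each a Python script; the robot and the scene stay as the last script left them, time stands still between calls to the robot, and variables do not carry over. Pictures are saved under pics/ and viewed, and the job is handed in when it is done.

```bash
mkdir -p pics; python3 - <<'E'
from station import bot
import cv2,pickle
o=bot.observe();print(o)
for n in("scene","top"):
    s=bot.snapshot(n);cv2.imwrite(f"pics/{n}0.png",s["image"][:,:,::-1]);pickle.dump(s,open(f"{n}0.pkl","wb"));print(n,s["mtx"],s["T"],s.keys())
E
```

```text
{'time_s': 0.0, 'joints': array([-1.33611308e+00,  1.59062329e-01,  1.59823668e+00,  1.98835710e-05,
        1.38620743e+00, -2.10073499e-01]), 'joint_vel': array([ 0.00060876, -0.00050169, -0.00037111,  0.00052073, -0.00063787,
       -0.00237262]), 'tau': array([-1.80689058e-04, -3.95996118e+01, -3.31429875e+01, -2.08015699e-04,
        8.42006615e-03, -1.04364671e-05]), 'eef_pos': array([ 0.24724384, -0.51846162,  0.23030722]), 'eef_rot': array([-0.6896933 , -0.15662776,  0.68969613, -0.15527444]), 'force': array([ 0.13092325,  0.55568354, -0.24791304]), 'torque': array([-0.04298568, -0.02760229, -0.00622789]), 'gripper_width': 0.08568370737783464}
scene [[427.62261999   0.         254.38490194]
 [  0.         427.62261999 193.12561114]
 [  0.           0.           1.        ]] [[ 0.35581528 -0.62053904  0.69880383  1.36108674]
 [ 0.93451622  0.22932344 -0.27219514 -0.21539741]
 [ 0.00865562  0.7498947   0.66150058  0.90504971]
 [ 0.          0.          0.          1.        ]] dict_keys(['image', 'mtx', 'T'])
top [[437.76595041   0.         255.40051876]
 [  0.         437.76595041 185.76374039]
 [  0.           0.           1.        ]] [[ 5.05174272e-04  9.85661455e-01 -1.68734234e-01  3.96456695e-01]
 [-9.99898967e-01  2.89486193e-03  1.39167407e-02  1.06058289e-01]
 [ 1.42056572e-02  1.68710156e-01  9.85563333e-01  1.10784635e+00]
 [ 0.00000000e+00  0.00000000e+00  0.00000000e+00  1.00000000e+00]] dict_keys(['image', 'mtx', 'T'])
```

View pics/scene0.png

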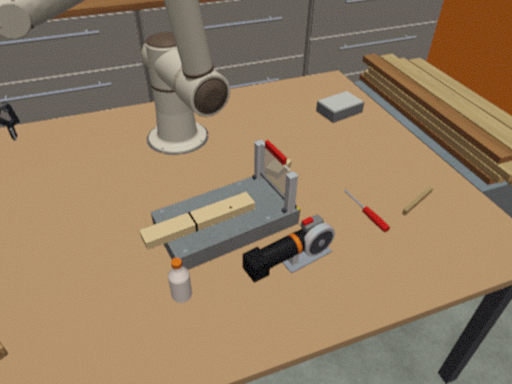

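View pics/top0.png

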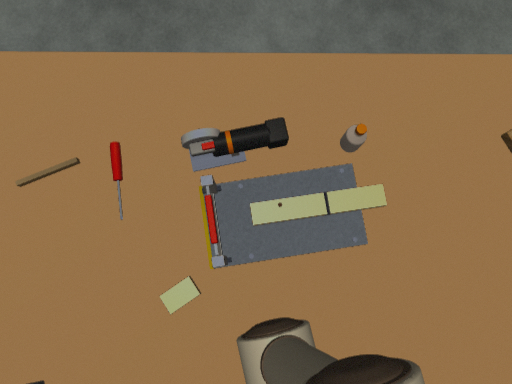

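The top view shows the yellow edge at about (205, 225), the red grip at about (211, 217), the batten from (250, 212) to (386, 195) and its line at about (327, 203). The glue is near (355, 138), the saw near (235, 140) and the offcut near (180, 295). Next I'll measure these.

```bash
cat > h.py <<'E'
import numpy as np,cv2,pickle
def ray(s,uv,z):
    K,T=s["mtx"],s["T"]
    p=np.linalg.solve(K,np.array([uv[0],uv[1],1.0]));d=T[:3,:3]@np.array([p[0],-p[1],-p[2]])
    o=T[:3,3];return o+d*(z-o[2])/d[2]
def hsv(s): return cv2.cvtColor(s["image"],cv2.COLOR_RGB2HSV)
def comp(m,roi=None):
    m=m.astype(np.uint8)
    if roi: 
        k=np.zeros_like(m);x0,y0,x1,y1=roi;k[y0:y1,x0:x1]=1;m=m*k
    n,l,st,c=cv2.connectedComponentsWithStats(m)
    i=1+np.argmax(st[1:,4]);return (l==i).astype(np.uint8),st[i]
def pts(m):
    y,x=np.nonzero(m);return np.c_[x,y].astype(float)
E
python3 - <<'E'
from h import *
for n in["top"]:
    s=pickle.load(open(n+"0.pkl","rb"));h=hsv(s)
    for uv in[(205,235),(211,217),(300,205),(360,200),(327,203),(280,240),(230,80)]:print(uv,h[uv[1],uv[0]])
    cv2.imwrite("pics/crop.png",cv2.resize(s["image"][150:280,180:400,::-1],None,fx=3.6,fy=3.6,interpolation=cv2.INTER_CUBIC))
E
```

```text
(205, 235) [ 23 199 154]
(211, 217) [  2 215 173]
(300, 205) [ 33  71 170]
(360, 200) [ 31  81 167]
(327, 203) [173  22  47]
(280, 240) [103  19  96]
(230, 80) [ 16 133 152]
```

View pics/crop.png

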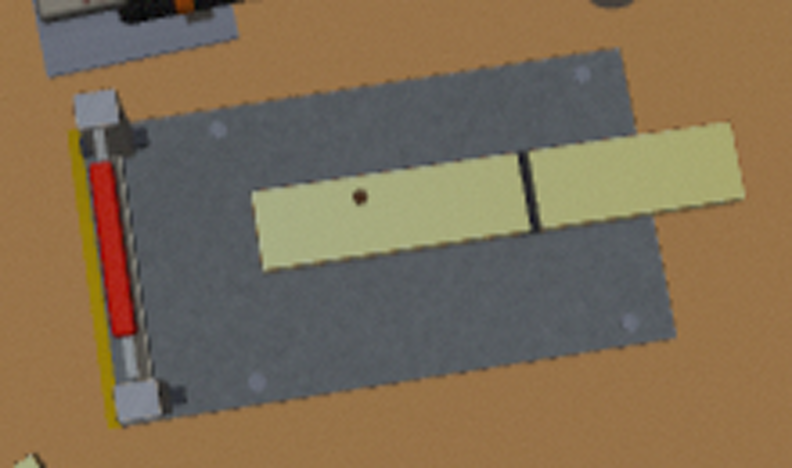

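```bash
cat >> h.py <<'E'
def rect(s,m,z):
    # ray cast contour to plane, minAreaRect
    c=max(cv2.findContours(m,cv2.RETR_EXTERNAL,cv2.CHAIN_APPROX_NONE)[0],key=cv2.contourArea)[:,0,:]
    P=np.array([ray(s,p,z)[:2] for p in c]);r=cv2.minAreaRect((P*1000).astype(np.float32))
    return np.array(r[0]),np.array(r[1]),r[2],P*1000
def wood(s,roi):
    h=hsv(s);m=(h[...,0]>24)&(h[...,0]<42)&(h[...,1]>35)&(h[...,1]<125)&(h[...,2]>105)
    m=m.astype(np.uint8);k=np.zeros_like(m);x0,y0,x1,y1=roi;k[y0:y1,x0:x1]=1
    m=cv2.morphologyEx(m*k,cv2.MORPH_CLOSE,np.ones((9,9)));return comp(m)[0]
def red(s,roi):
    h=hsv(s);return comp(((h[...,0]<7)|(h[...,0]>174))&(h[...,1]>150)&(h[...,2]>90),roi)[0]
def yellow(s,roi):
    h=hsv(s);return comp((h[...,0]>20)&(h[...,0]<32)&(h[...,1]>150)&(h[...,2]>70),roi)[0]
def darkline(s,bm):
    h=hsv(s);e=cv2.erode(bm,np.ones((3,3)));return comp((h[...,2]<100)&(e>0))[0]
E
python3 - <<'E'
from h import *
s=pickle.load(open("top0.pkl","rb"));h=hsv(s)
b=wood(s,(240,175,395,230));r=rect(s,b,.088);print("batten",r[:3],cv2.boxPoints(r[:3]))
d=darkline(s,b);p=pts(d);print("line",len(p),rect(s,d,.088)[:3],ray(s,p.mean(0),.088))
g=red(s,(195,180,225,260));print("grip",rect(s,g,.202)[:3])
y=yellow(s,(190,170,225,280));r=rect(s,y,.06);print("yel",r[:3],cv2.boxPoints(r[:3]))
p=pts(y)
# outer side: leftmost per row
L=[];
for v in range(int(p[:,1].min())+3,int(p[:,1].max())-2):
    L.append(ray(s,(p[p[:,1]==v][:,0].min()-.5,v),.06)[:2]*1000)
L=np.array(L);vx,vy,x0,y0=cv2.fitLine(L.astype(np.float32),cv2.DIST_HUBER,0,.01,.01).ravel();print("edge line dir",np.degrees(np.arctan2(vy,vx)),x0,y0,L[0],L[-1])
for n,c in dict(nearinner=(675,338),farinner=(620,48)).items(): print(n,ray(s,(180+c[0]/3.6-.5,150+c[1]/3.6-.5),.06))
# grip in scene by ray
t=pickle.load(open("scene0.pkl","rb"));g=red(t,(255,135,295,170));print("grip scene",rect(t,g,.195)[:3])
b=wood(t,(135,185,260,250));d=darkline(t,b);print("line scene",ray(t,pts(d).mean(0),.085), rect(t,b,.085)[:3])
E
```

```text
batten (array([528.23547363, -55.73521423]), array([ 53.42534637, 318.50036621]), 8.595792770385742) [[ 478.02087   97.73362]
 [ 525.6248  -217.18915]
 [ 578.4501  -209.20404]
 [ 530.8461   105.71872]]
line 57 (array([530.55194092, -76.16162109]), array([43.85432053,  6.99340534]), 9.789640426635742) [ 0.53085544 -0.07582374  0.088     ]
grip (array([482.31756592, 185.83572388]), array([100.78720856,  13.16450024]), 8.811388969421387)
yel (array([477.00402832, 210.57568359]), array([198.77137756,   8.76022339]), 8.975532531738281) [[378.15198 199.39673]
 [379.51868 190.74377]
 [575.8561  221.75464]
 [574.4894  230.4076 ]]
edge line dir 9.000394 476.03964 214.8785 [567.50028048 229.03275014] [386.44181041 201.49562396]
nearinner [ 0.43727471 -0.17485784  0.06      ]
farinner [ 0.63374473 -0.14554203  0.06      ]
grip scene (array([464.47509766, 194.35263062]), array([118.84418488,  22.74423599]), 7.902899265289307)Traceback (most recent call last):
  File "<stdin>", line 16, in <module>
  File "h.py", line 29, in darkline
    h=hsv(s);e=cv2.erode(bm,np.ones((3,3)));return comp((h[...,2]<100)&(e>0))[0]
                                                   ~~~~^^^^^^^^^^^^^^^^^^^^^^
  File "h.py", line 12, in comp
    i=1+np.argmax(st[1:,4]);return (l==i).astype(np.uint8),st[i]
        ~~~~~~~~~^^^^^^^^^^
    return _wrapfunc(a, 'argmax', axis=axis, out=out, **kwds)
    return bound(*args, **kwds)
ValueError: attempt to get argmax of an empty sequence
```

```bash
cat >> h.py <<'E'
from scipy.spatial.transform import Rotation as R
PSI=np.radians(8.97);XS=np.array([np.cos(PSI),np.sin(PSI),0]);YS=np.array([-np.sin(PSI),np.cos(PSI),0]);ZS=np.array([0,0,1.])
E0=np.array([.4763,.2149,.06])
def W(x,y,z): return E0+XS*x+YS*y+ZS*(z-.06)   # edge frame xy, world z
def S(p): d=np.asarray(p)-E0; return np.array([d@XS,d@YS,d[2]])
def quat(f,j):
    f=f/np.linalg.norm(f);return R.from_matrix(np.c_[f,j,np.cross(f,j)]).as_quat()
def best(bot,p,f,j):
    c=[(abs(q[5]),k) for k in(j,-j) if (q:=bot.ik(p,quat(f,k))) is not None]
    return quat(f,min(c,key=lambda t:t[0])[1])
E
python3 - <<'E'
from h import *
from station import bot
s=pickle.load(open("top0.pkl","rb"))
print("glue cap",S(ray(s,(361,129),.13))*1000)
o=bot.observe();print(R.from_quat(o["eef_rot"]).as_matrix().round(2))
T=np.radians(18);ft=np.array(YS*np.sin(T)-ZS*np.cos(T))
for p,f,j in[(W(0,-30,.28),-ZS,YS),(W(0,-30,.171),-ZS,YS),(W(0,-30,.35),-ZS,YS),(W(8.5e-3,-.384,.2),ft,XS),(W(8.5e-3,-.384,.063),ft,XS),(W(0,-.088,.063),ft,XS)]:
    if abs(p[1])>5: p=W(0,-.03,p[2])
    for k in(j,-j):
        q=bot.ik(p,quat(f,k));print(p.round(3),None if q is None else np.round(q,2))
E
```

```text
glue cap [ 162.11912711 -398.39707615   70.        ]
[[-0.    0.43 -0.9 ]
 [ 0.   -0.9  -0.43]
 [-1.   -0.   -0.  ]]
[0.481 0.185 0.28 ] [ 0.13 -0.03  1.7  -0.    1.47 -1.59]
[0.481 0.185 0.28 ] [ 0.13 -0.03  1.7  -0.    1.47  1.55]
[0.481 0.185 0.171] [ 0.13  0.06  1.83 -0.    1.25 -1.59]
[0.481 0.185 0.171] [ 0.13  0.06  1.83 -0.    1.25  1.55]
[0.481 0.185 0.35 ] [ 0.13 -0.05  1.58 -0.    1.61 -1.59]
[0.481 0.185 0.35 ] [ 0.13 -0.05  1.58 -0.    1.61  1.55]
[ 0.545 -0.163  0.2  ] [-0.63  0.3   1.53  0.22  1.54 -0.81]
[ 0.545 -0.163  0.2  ] [-0.63  0.3   1.53  0.22  1.54  2.33]
[ 0.545 -0.163  0.063] [-0.63  0.46  1.61  0.23  1.3  -0.87]
[ 0.545 -0.163  0.063] [-0.63  0.46  1.61  0.23  1.3   2.27]
[0.49  0.128 0.063] [-0.17  0.21  1.93  0.33  1.12 -0.49]
[0.49  0.128 0.063] [-0.17  0.21  1.93  0.33  1.12  2.65]
```

```bash
python3 - <<'E'
from h import *
from station import bot
p=W(0,-.03,.30);q=best(bot,p,-ZS,YS)
bot.movep(p,q);bot.move_gripper(.045,40)
print(bot.observe()["time_s"],(bot.observe()["eef_pos"]-p).round(4))
s=bot.snapshot("top");cv2.imwrite("pics/t1.png",s["image"][:,:,::-1])
print(bot.move_straight(W(0,-.03,.172),max_speed=.12,until_force=10))
bot.move_gripper(0,40)
o=bot.observe();print(o["time_s"],o["eef_pos"],o["gripper_width"],o["force"])
s=bot.snapshot("scene");cv2.imwrite("pics/s1.png",s["image"][:,:,::-1])
E
```

```text
3.2083 [ 0.     -0.0001 -0.    ]
False
4.85 [0.48132344 0.18577233 0.17263576] 0.013321486606144415 [0.40519029 3.41162355 3.08726757]
```

View pics/s1.png

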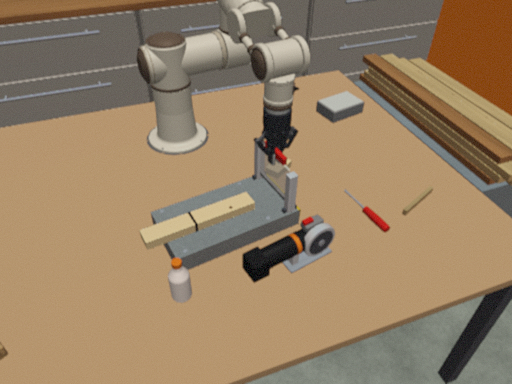

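The fingers hold the red grip at about (277, 150), with a finger opening of 13 mm against the bar's 14 mm. I'll raise the guard now.

```bash
python3 - <<'E'
from h import *
from station import bot
p0=bot.observe()["eef_pos"]
print(bot.move_straight(p0+ZS*.0795,max_speed=.08))
o=bot.observe();print(o["time_s"],o["eef_pos"]-p0,o["gripper_width"],o["force"])
bot.sleep(.3)
bot.move_gripper(.045,40);bot.move_straight(o["eef_pos"]+ZS*.07,max_speed=.15)
for n in("scene","top"):
    s=bot.snapshot(n);cv2.imwrite(f"pics/{n}2.png",s["image"][:,:,::-1]);pickle.dump(s,open(n+"2.pkl","wb"))
print(bot.observe()["time_s"])
E
```

```text
False
6.05 [-0.00338112 -0.00053186  0.06782199] 0.013602577245025588 [ 16.70935697   6.02663273 -46.22410558]
7.4
```

View pics/scene2.png

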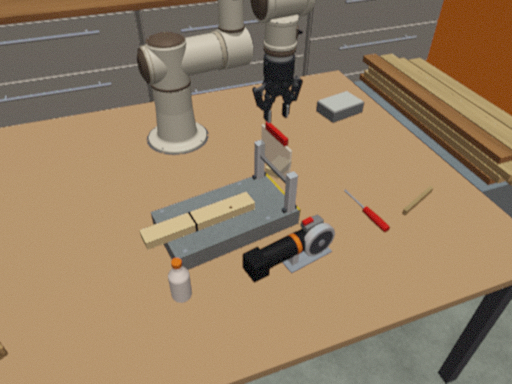

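View pics/top2.png

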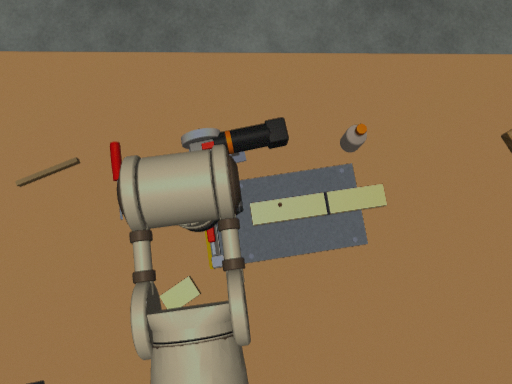

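The guard is up, with the red grip now at about (277, 133) in the scene view. However, the arm stopped at 68 mm of lift with a 46 N reaction, so I'll measure the guard's height by casting a ray onto its plane.

```bash
python3 - <<'E'
from h import *
def hz(f,roi):
    s=pickle.load(open(f,"rb"));g=red(s,roi);c=pts(g).mean(0);a=ray(s,c,.3);b=ray(s,c,.1)
    # intersect with plane edge x... along guard plane y=-30
    ya,yb=S(a)[1],S(b)[1];t=(-.03-ya)/(yb-ya);p=a+(b-a)*t;print(f,c,g.sum(),S(p)*1000+[0,0,60])
hz("scene0.pkl",(255,135,295,170));hz("scene2.pkl",(255,115,295,150))
E
```

```text
scene0.pkl [275.50537634 151.96236559] 186 [  6.05274722 -30.         210.32625133]
scene2.pkl [276.50239234 133.47368421] 209 [  6.33024631 -30.         271.0519863 ]
```

```bash
python3 - <<'E'
from h import *
def hz(f,roi):
    s=pickle.load(open(f,"rb"));g=red(s,roi);p=pts(g);c=p.mean(0)
    o=s["T"][:3,3];a=ray(s,c,.1);d=a-o;d/=np.linalg.norm(d);q=W(0,-.03,0)
    # closest point to the vertical line through the grip centre
    A=np.c_[d,-ZS];t=np.linalg.lstsq(A,q-o,rcond=None)[0];print(f,"z",t[1]*1000,"miss",(S(o+d*t[0])*1000).round(1), "box",p.min(0),p.max(0))
hz("scene0.pkl",(255,135,295,170));hz("scene2.pkl",(255,115,295,150))
E
```

```text
scene0.pkl z 206.6873154302733 miss [  1.9 -27.2 146.7] box [265. 140.] [286. 163.]
scene2.pkl z 267.57841438225967 miss [  1.9 -27.1 207.6] box [266. 121.] [287. 145.]
```

```bash
python3 - <<'E'
from h import *
from station import bot
s=pickle.load(open("scene2.pkl","rb"))
def proj(p):
    T=np.linalg.inv(s["T"]);c=T[:3,:3]@p+T[:3,3];v=s["mtx"]@np.array([c[0],-c[1],-c[2]]);return v[:2]/v[2]
for z in(.178,.190,.202,.252,.262,.270,.282): print(z,proj(W(0,-.03,z)).round(1),proj(W(-.05,-.03,z)).round(1),proj(W(.05,-.03,z)).round(1))
cv2.imwrite("pics/c2.png",cv2.resize(s["image"][105:225,220:320,::-1],None,fx=5,fy=5,interpolation=cv2.INTER_CUBIC))
E
```

```text
0.178 [273.9 160.2] [264.8 151.1] [283.5 169.8]
0.19 [274.1 156.8] [264.9 147.7] [283.7 166.3]
0.202 [274.2 153.3] [265.  144.2] [284.  162.8]
0.252 [275.  138.3] [265.5 129.4] [285.  147.7]
0.262 [275.1 135.2] [265.5 126.3] [285.2 144.5]
0.27 [275.2 132.7] [265.6 123.8] [285.4 142. ]
0.282 [275.4 128.8] [265.7 120.1] [285.7 138.1]
```

View pics/c2.png

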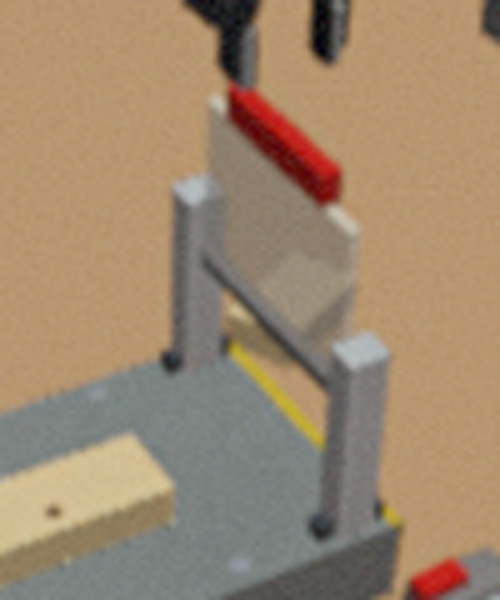

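By the pixel shift the guard rose only about 61 mm, so the lift fell short. I'll pinch again with more force and lift slower.

```bash
python3 - <<'E'
from h import *
from station import bot
print(bot.move_straight(W(0,-.03,.234),max_speed=.1,until_force=10))
bot.move_gripper(0,80)
o=bot.observe();print(o["time_s"],S(o["eef_pos"]),o["gripper_width"],o["force"])
for z in(.240,.246,.252,.256):
    r=bot.move_straight(W(0,-.03,z),max_speed=.02)
    o=bot.observe();print(o["time_s"],S(o["eef_pos"]).round(4),o["gripper_width"].round(4),o["force"].round(1))
    if o["force"][2]<-35: break
s=bot.snapshot("scene");pickle.dump(s,open("scene3.pkl","wb"))
g=red(s,(255,105,295,150));p=pts(g);print(p.mean(0),p.min(0),p.max(0),g.sum())
cv2.imwrite("pics/c3.png",cv2.resize(s["image"][95:225,220:320,::-1],None,fx=4,fy=4,interpolation=cv2.INTER_CUBIC))
E
```

```text
False
8.7 [ 0.00040958 -0.02955562  0.1747433 ] 0.013218562756542342 [-0.59554177  2.37014233  2.7592924 ]Traceback (most recent call last):
  File "<stdin>", line 8, in <module>
AttributeError: 'float' object has no attribute 'round'
```

```bash
python3 - <<'E'
from h import *
from station import bot
for z in(.244,.250,.255,.259):
    r=bot.move_straight(W(0,-.03,z),max_speed=.02);bot.sleep(.1)
    o=bot.observe();print(o["time_s"],S(o["eef_pos"]).round(4),o["gripper_width"],o["force"].round(1))
    if o["force"][2]<-35: break
s=bot.snapshot("scene");pickle.dump(s,open("scene3.pkl","wb"))
g=red(s,(255,105,295,150));p=pts(g);print(p.mean(0),p.min(0),p.max(0),g.sum())
cv2.imwrite("pics/c3.png",cv2.resize(s["image"][95:225,220:320,::-1],None,fx=4,fy=4,interpolation=cv2.INTER_CUBIC))
E
```

```text
9.6 [ 1.000e-04 -2.950e-02  1.752e-01] 0.013037477815209668 [ 24.5   9.1 -43.4]
[281.07142857 136.76984127] [276. 128.] [287. 145.] 126
```

View pics/c3.png

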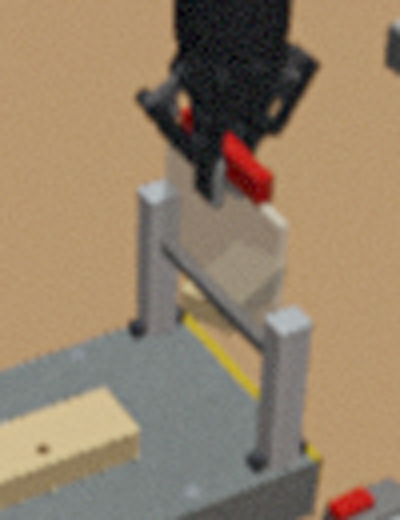

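```bash
python3 - <<'E'
from h import *
s=pickle.load(open("scene2.pkl","rb"))
def proj(p):
    T=np.linalg.inv(s["T"]);c=T[:3,:3]@p+T[:3,3];v=s["mtx"]@np.array([c[0],-c[1],-c[2]]);return (v[:2]/v[2]).round(1)
print("post tops near cam",proj(W(.086,-.03,.19)),"meas 292.4 175","far",proj(W(-.086,-.03,.19)),"meas 259.4 142.4")
print("strip end",proj(W(.1,0,.06)),"meas",220+400/5,105+520/5)
print("grip ends top", proj(W(-.05,-.03,.282)),proj(W(.05,-.03,.282)),"meas",220+232/5,105+90/5,220+330/5,105+175/5)
for z in(.125,.13,.135,.142,.15):print(z,"lower edge",proj(W(-.073,-.035,z)),proj(W(.073,-.035,z)),"meas 261 156.4; 286 181")
E
```

```text
post tops near cam [291.  173.6] meas 292.4 175 far [258.6 141.4] meas 259.4 142.4
strip end [299.5 208.3] meas 300.0 209.0
grip ends top [265.7 120.1] [285.7 138.1] meas 266.4 123.0 286.0 140.0
0.125 lower edge [259. 162.] [285.4 189.8] meas 261 156.4; 286 181
0.13 lower edge [259.  160.7] [285.5 188.4] meas 261 156.4; 286 181
0.135 lower edge [259.1 159.3] [285.6 187.1] meas 261 156.4; 286 181
0.142 lower edge [259.1 157.4] [285.8 185.1] meas 261 156.4; 286 181
0.15 lower edge [259.1 155.3] [286.  182.9] meas 261 156.4; 286 181
```

The 43 N reaction with no motion means a hard stop. Relative to the post tops, the sash lower edge sits at about z = 0.146 (0.142 when fully up) and the grip top at about 0.278 (0.282 when fully up), so the guard is at its stop. It must have started slightly raised. I'll release it and go to the batten.

```bash
python3 - <<'E'
from h import *
from station import bot
bot.move_gripper(.045,60);bot.move_straight(W(0,-.03,.34),max_speed=.2)
T=np.radians(18);ft=YS*np.sin(T)-ZS*np.cos(T)
p=W(.009,-.385,.20);q=best(bot,p,ft,XS)
bot.movep(p,q);bot.move_gripper(.085,60)
s=bot.snapshot("scene");pickle.dump(s,open("scene4.pkl","wb"));cv2.imwrite("pics/s4.png",s["image"][:,:,::-1])
g=red(s,(255,105,295,150));c=pts(g);print(c.mean(0),c.min(0),c.max(0))
r=bot.move_straight(W(.009,-.385,.10),max_speed=.15,until_force=8)
o=bot.observe();print(r,o["time_s"],S(o["eef_pos"]),o["force"],o["joints"].round(2))
s=bot.snapshot("top");pickle.dump(s,open("top4.pkl","wb"));cv2.imwrite("pics/t4.png",s["image"][:,:,::-1])
s=bot.snapshot("scene");cv2.imwrite("pics/s5.png",cv2.resize(s["image"][130:310,100:340,::-1],None,fx=3,fy=3))
E
```

```text
[276.53521127 133.37558685] [266. 122.] [287. 145.]
False 14.0583 [ 0.00957819 -0.38550594  0.04096527] [0.30072534 0.99796153 0.90241884] [-0.63  0.41  1.59  0.23  1.37 -0.85]
```

View pics/s5.png

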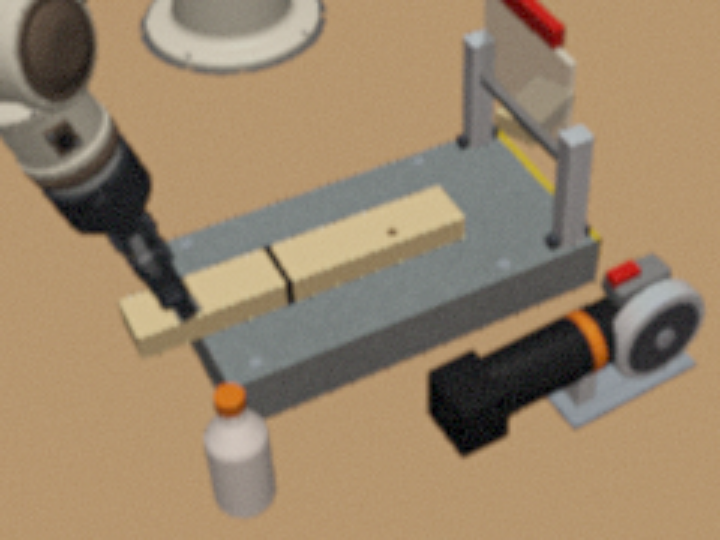

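View pics/t4.png

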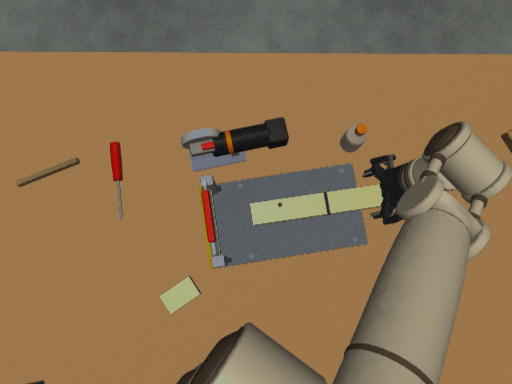

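The fingers straddle the batten at about (380, 190) in the top view, and the guard stayed up. I'll grip slightly further outward so the pads are over the block.

```bash
python3 - <<'E'
from h import *
from station import bot
bot.move_straight(W(.009,-.370,.10),max_speed=.1)
r=bot.move_straight(W(.009,-.370,.065),max_speed=.06,until_force=8)
o=bot.observe();print(r,o["time_s"],S(o["eef_pos"]).round(4),o["force"].round(1))
bot.move_gripper(.0,50)
o=bot.observe();print(o["time_s"],S(o["eef_pos"]).round(4),o["gripper_width"],o["force"].round(1),o["torque"].round(2))
for n in("scene","top"):
    s=bot.snapshot(n);pickle.dump(s,open(n+"6.pkl","wb"))
    cv2.imwrite(f"pics/{n}6.png",cv2.resize((s["image"][130:310,100:340] if n=="scene" else s["image"][130:310,180:420])[:,:,::-1],None,fx=3,fy=3))
E
```

```text
False 15.1917 [ 0.0091 -0.3701  0.005 ] [ 0.9 -0.1  1.4]
15.6 [ 0.0094 -0.3705  0.0057] 0.05105431118956672 [ 0.3 -0.5  3.7] [-0.11  0.06  0.02]
```

View pics/scene6.png

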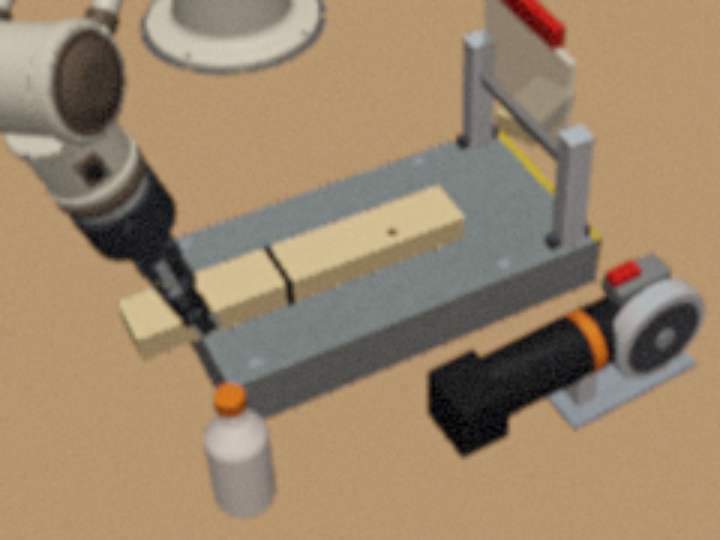

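View pics/top6.png

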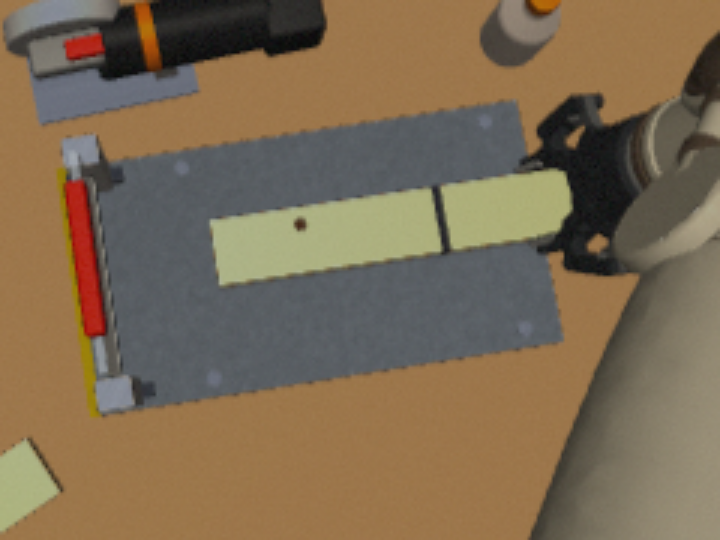

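The batten is gripped (51 mm opening) and lies flat, and the guard is up. I'll slide it partway and then re-measure.

```bash
cat >> h.py <<'E'
def meas(s,roi):
    b=wood(s,roi);c=np.zeros((0,2))
    d=darkline(s,b);P=np.array([S(ray(s,p,.088))*1000 for p in pts(d)]);
    B=np.array([S(ray(s,p,.088))*1000 for p in pts(b)])
    out=[np.percentile(B[:,1],99.5)]
    # sides: per y-bin x extremes -> yaw
    ys=np.arange(B[:,1].max()-130,B[:,1].max()-10,6)
    m=[(y,(a:=B[abs(B[:,1]-y)<4][:,0]).max(),a.min()) for y in ys if (abs(B[:,1]-y)<4).any()]
    m=np.array(m);k1=np.polyfit(m[:,0],m[:,1],1);k2=np.polyfit(m[:,0],m[:,2],1)
    return dict(line=P.mean(0)[:2].round(1),n=len(P),linex=(P[:,0].min().round(1),P[:,0].max().round(1)),outer=round(out[0],1),yaw_deg=np.degrees(-np.arctan([k1[0],k2[0]])).round(2),mid=((m[:,1]+m[:,2])/2).mean().round(1))
E
python3 - <<'E'
from h import *
from station import bot
s=pickle.load(open("top6.pkl","rb"));print(meas(s,(240,175,375,230)))
r=bot.move_straight(W(.005,-.370+.15,.065),max_speed=.06)
bot.sleep(.2)
o=bot.observe();print(o["time_s"],S(o["eef_pos"]).round(4),o["gripper_width"],o["force"].round(1),o["torque"].round(2))
for n in("scene","top"):
    s=bot.snapshot(n);pickle.dump(s,open(n+"7.pkl","wb"))
    cv2.imwrite(f"pics/{n}7.png",cv2.resize((s["image"][100:280,100:340] if n=="scene" else s["image"][130:310,130:370])[:,:,::-1],None,fx=3,fy=3))
E
```

```text
{'line': array([   9.2, -295.9]), 'n': 56, 'linex': (np.float64(-13.7), np.float64(32.5)), 'outer': np.float64(-117.6), 'yaw_deg': array([-0.15, -0.11]), 'mid': np.float64(9.4)}
18.55 [ 0.0057 -0.2208  0.0056] 0.05109292563962847 [ 1.2 -5.4  5.8] [-0.51  0.12  0.11]
```

View pics/scene7.png

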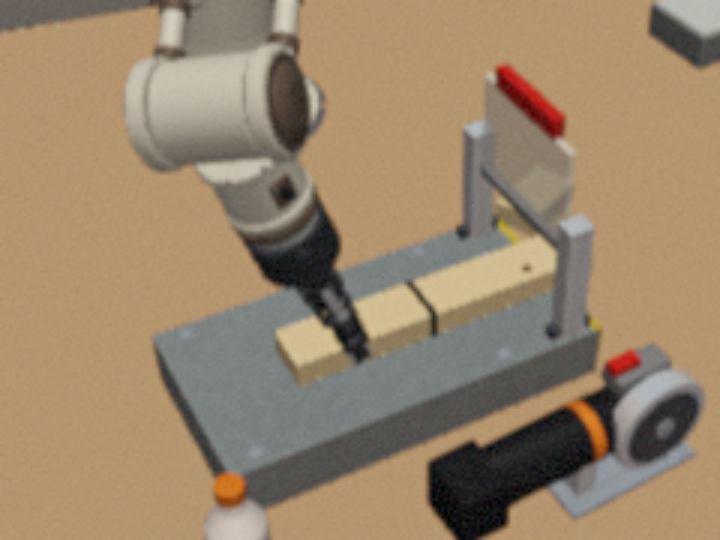

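View pics/top7.png

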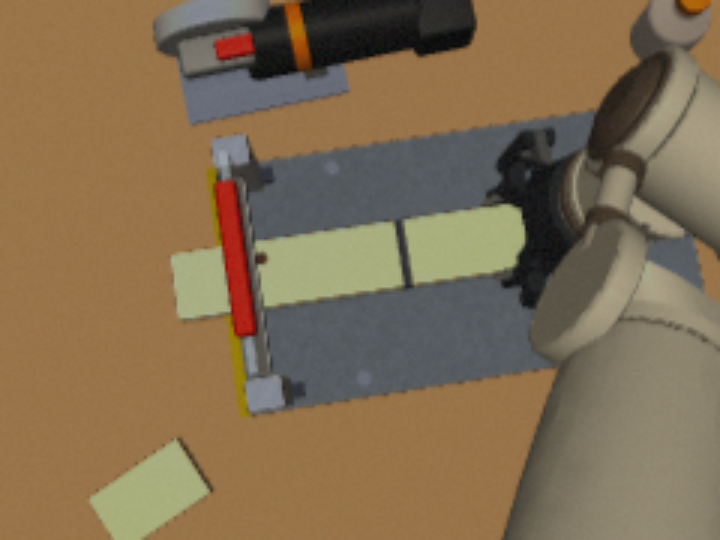

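The batten has passed under the guard. The line is at about (404, 253) in the crop, and the outer end at about (175, 285) is already past the edge. I'll measure and then finish the slide.

```bash
python3 - <<'E'
from h import *
from station import bot
s=pickle.load(open("top7.pkl","rb"))
b=wood(s,(220,190,306,240));d=darkline(s,b);P=np.array([S(ray(s,p,.088))*1000 for p in pts(d)]);l=P.mean(0);print(l,len(P))
b=wood(s,(180,205,207,240));B=np.array([S(ray(s,p,.088))*1000 for p in pts(b)]);print("outer",np.percentile(B[:,1],99))
tcp=S(bot.observe()["eef_pos"])
y=-.220-l[1]/1000; print("target",y)
if abs(y-(-.074))<.008:
    bot.move_straight(W(.001,y,.065),max_speed=.06);bot.sleep(.3)
o=bot.observe();print(o["time_s"],S(o["eef_pos"]).round(4),o["gripper_width"],o["force"].round(1),o["torque"].round(2))
for n in("scene","top"):
    s=bot.snapshot(n);pickle.dump(s,open(n+"8.pkl","wb"))
    cv2.imwrite(f"pics/{n}8.png",cv2.resize((s["image"][100:250,190:340] if n=="scene" else s["image"][160:280,110:270])[:,:,::-1],None,fx=4,fy=4,interpolation=cv2.INTER_CUBIC))
E
```

```text
[   5.37305273 -146.15762141   28.        ] 48
outer 32.62377095472529
target -0.07384237858662371
21.5333 [ 0.0017 -0.0745  0.0056] 0.05077526295089729 [ 1.6 -5.2  6.5] [-0.54  0.06  0.15]
```

View pics/scene8.png

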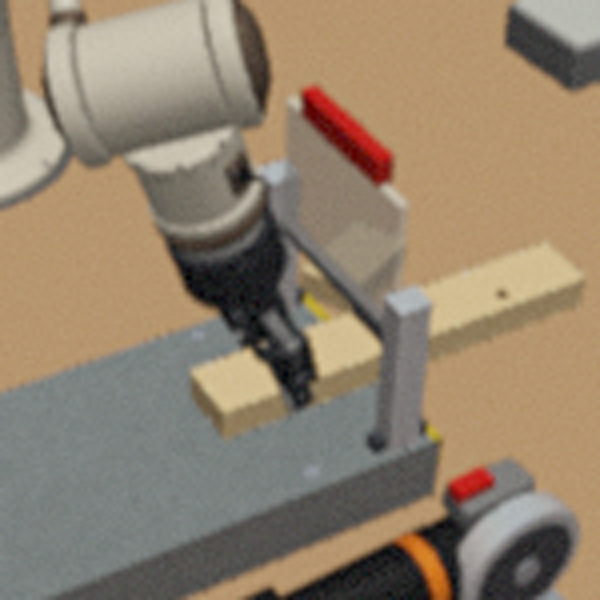

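View pics/top8.png

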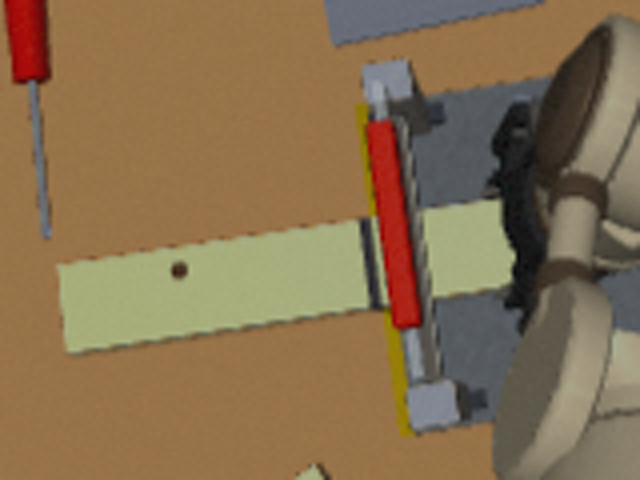

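```bash
python3 - <<'E'
from h import *
s=pickle.load(open("top8.pkl","rb"));h=hsv(s)
m=np.zeros(h.shape[:2],np.uint8);m[217:238,195:208]=1
d=comp((h[...,2]<110)&(h[...,1]<90)&(m>0))[0];P=np.array([S(ray(s,p,.088))*1000 for p in pts(d)]);print("line",P.mean(0),len(P),P.min(0),P.max(0))
print(h[228,196:212,2])
b=wood(s,(115,205,201,260));B=np.array([S(ray(s,p,.088))*1000 for p in pts(b)]);
for q in(97,99,99.7):print("outer",np.percentile(B[:,1],q))
for lo in range(30,170,30):
    a=B[abs(B[:,1]-lo)<8];print(lo,np.percentile(a[:,0],[1,99]).round(1))
y=yellow(s,(190,170,225,280));p=pts(y);L=[]
for v in sorted(set(p[:,1]))[3:-3]: 
    e=S(ray(s,(p[p[:,1]==v][:,0].min()-.5,v),.06))*1000;L.append((e[0],e[1]))
print("edge x,y fit",np.polyfit(*np.array(L).T,1),np.median(np.array(L)[:,1]))
t=pickle.load(open("scene8.pkl","rb"));g=red(t,(255,105,295,150));c=pts(g);print("grip",c.mean(0),c.min(0),c.max(0))
b=wood(t,(295,155,340,195));B=np.array([S(ray(t,p,.088))*1000 for p in pts(b)]);print("scene outer top",B[:,1].max())
E
```

```text
line [-2.01916671  0.44393252 28.        ] 63 [-24.64894553  -5.17061747  28.        ] [21.17349339  3.96140831 28.        ]
[173 173 173 175 171 107  51  61 117 168 141 166 173 173 173 172]
outer 173.8979685638743
outer 177.33443513246604
outer 178.70747957582543
30 [-24.7  26.6]
60 [-23.9  26.6]
90 [-24.2  26.9]
120 [-24.1  26.9]
150 [-24.  27.]
edge x,y fit [0.00197517 0.20944755] 0.10704635740720012
grip [276.53623188 133.36231884] [266. 122.] [287. 145.]Traceback (most recent call last):
  File "<stdin>", line 15, in <module>
  File "h.py", line 23, in wood
    m=cv2.morphologyEx(m*k,cv2.MORPH_CLOSE,np.ones((9,9)));return comp(m)[0]
                                                                  ~~~~^^^
  File "h.py", line 12, in comp
    i=1+np.argmax(st[1:,4]);return (l==i).astype(np.uint8),st[i]
        ~~~~~~~~~^^^^^^^^^^
    return _wrapfunc(a, 'argmax', axis=axis, out=out, **kwds)
    return bound(*args, **kwds)
ValueError: attempt to get argmax of an empty sequence
```

The line reads +0.4 mm from the edge, square, and x is about +1 mm. One doubt remains: whether the guard started raised, since it rose only about 61–68 mm. With the guard down, the grip centre would be at post-top height, so I'll check that in the first picture.

```bash
python3 - <<'E'
from h import *
a=pickle.load(open("scene0.pkl","rb"))["image"][125:225,235:310,::-1];b=pickle.load(open("scene4.pkl","rb"))["image"][105:205,235:310,::-1]
cv2.imwrite("pics/cmp.png",cv2.resize(np.hstack([a,b]),None,fx=5,fy=5,interpolation=cv2.INTER_CUBIC))
E
```

```text
(no output)
```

View pics/cmp.png

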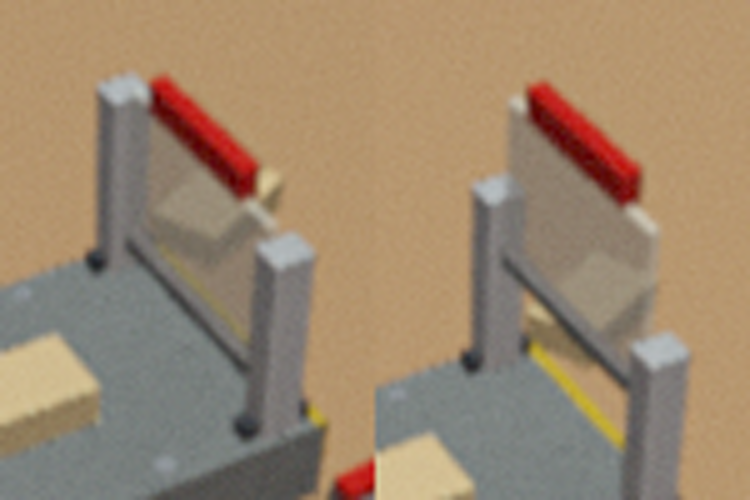

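In the first picture the grip centre sits about 20 mm above the post-top line, so the guard started partly raised. Now it sits about 25 px above the line, about 83 mm, which means it is at the 80 mm stop. Everything agrees, so I'll hand in.

```bash
python3 - <<'E'
from station import bot
o=bot.observe();print(o["time_s"],o["gripper_width"],o["force"].round(1),abs(o["joint_vel"]).max())
bot.finish_job()
E
```

```text
21.6333 0.05101600589472185 [ 0.9 -4.9  6.2] 0.0021790917674480307
the job is handed in; nothing more can be done
```

I raised the guard to its upper stop, then slid the batten out under it until its dark line lay over the yellow edge. I handed the job in at 21.6 s with the gripper still holding the batten; no verdict is reported.

**Last checks:**
- **Line:** it reads +0.4 mm from the edge and about 1 mm off the middle sideways. The outer end reads about 179 mm out (expected 180), and the batten is square to within about 0.3°.
- **Hold:** the finger opening is 51 mm on the 52 mm batten with the grip set to 50 N, and the arm is at rest. I did not measure batten tilt directly. It looked flat in the pictures and the gripper's height did not change during the slide.
- **Bystanders:** I saw no sign of any being moved, but did not re-measure their positions.

**Where the checks disagreed:**
- **Guard travel:** the first lift stopped after 68 mm of arm travel with 46 N on the wrist, and by pixel shift the guard rose only about 61 mm. A second pinch and pull at 43 N did not move it.
- **Guard height:** measured against the post tops, the grip was about 20 mm above the "down" height at the start and is now about 83 mm above it. An earlier check against the calibration gave about 76 mm. I take this to mean the guard started partly raised and is now at its 80 mm stop. These heights are only good to a few millimetres.

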